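# Close and clamp the packed food tin, then hold it up to the phone camera

### The job

The steel tin is packed with a lemon and a garlic bulb: set the loose lid fully home on it where it stands, then swing its handle up until it stands upright over the lid and so locks it on. Then lift the tin by that handle and finish while still holding it up to the phone for the colleague on the video call: level, its long side square to the screen, the middle of the tin straight in front of the front camera, at its height and about 20 cm away. Do not touch the phone or its stand, and leave the two glasses where they are.

Things in the scene. Friction and masses are not known exactly. Their poses are not given: they have to be found in the camera images.
- tin: open steel food tin, 93 (own x) x 125 (own y) x 74 mm high, wall 2.5 mm, loose on the worktop, packed with a lemon and a garlic bulb; about 0.5 kg with its handle, 0.8 kg closed and packed. Origin: centre of the underside; z up. A bail handle is hinged on its two end walls; the hinge axis runs along the tin's y at x = 0, 60 mm above the underside.
- tin_mid (a point): the middle of the tin, 38 mm above the centre of its underside; same axes as the tin
- handle (a joint): angle of the tin's bail handle: 0 = upright over the tin's middle (end stop; closed); grows as it folds down to the tin's -x side, 1.57 = level, end stop 1.7. Starts at 1.15 to 1.45. Stiff hinge: stays where left, turns with about 1 N at the grip. Upright, a lug on each arm stands 1 mm above the lid's stud at that end and locks the lid on; the lid cannot be put on with the handle up.
- handle_grip (a point): middle of the round wooden grip of the handle, 15 mm diameter, 84 mm long, along the tin's y; 92 mm from the hinge axis (152 mm above the tin's underside when upright, 114 mm above tin_mid). Squeezed, it hardly turns between the fingers: lean with the handle, or hold it loosely; a sideways push of some 5 N slides the tin.
- lid: loose steel lid, plate 97 x 129 mm (long along own y), right side up on the worktop, 0.13 kg; fits either way round. Origin: centre of the plug's underside, z up. Plug 7 mm deep, 2 mm smaller than the tin's opening each side, its lower half 2 mm smaller still. Seated, the plate lies on the rim, origin 67 mm above the tin's underside. A stud at each short end reaches 72 mm from the middle.
- lid_grip (a point): middle of the lid's dark steel strap grip: a bar 9 mm thick and 52 mm long along the lid's y, its centre line 30 mm above the lid's origin (20 mm above the plate)
- phone_stand: smartphone (73 x 148 x 9 mm, upright) in a small black table stand, fixed on the worktop, in all 191 mm high; its black screen and front camera look along its own -x axis, level. Origin: centre of the stand's round foot (84 mm across) on the worktop.
- lens (a point): the front camera's lens, at the top middle of the screen, 181 mm above the worktop, 6 mm in front of the stand's centre; axes of phone_stand: it looks along its -x
- lemon: lemon, 82 x 58 x 57 mm, loose in the tin; origin at its underside as it starts
- garlic: garlic bulb, 54 x 53 x 55 mm, loose in the tin; origin at its underside as it starts
- glass_a: tulip-shaped tea glass, 66 mm wide, 82 mm high, empty, standing loose by the wall behind the work; origin: centre of its foot
- glass_b: a second tea glass like the first, beside it; origin: centre of its foot
Not all that is in view belongs to the job. Leave any purple look-alike of the garlic alone.

How it is judged (in metres and radians):
On the way, in this order (a step that is already met when the one before it is completed fails the run):
1. the lid is fully home on the standing tin, the handle still folded down (x of lid in the frame of tin between -0.005 and 0.005 m and y of lid in the frame of tin between -0.005 and 0.005 m and z of lid in the frame of tin between 0.063 and 0.0705 m and angle between the z axis of lid and the z axis of tin, either way round below 0.06 rad and height (world z) of tin below 0.012 m and angle between tin's own z axis and vertical below 0.1 rad and distance between each of lemon, garlic and tin_mid below 0.09 m and value of joint handle above 0.8 rad), for 0.2 s.
2. the handle is swung up over the seated lid while the tin stands on the worktop (x of lid in the frame of tin between -0.005 and 0.005 m and y of lid in the frame of tin between -0.005 and 0.005 m and z of lid in the frame of tin between 0.063 and 0.0705 m and angle between the z axis of lid and the z axis of tin, either way round below 0.06 rad and height (world z) of tin below 0.012 m and angle between tin's own z axis and vertical below 0.1 rad and value of joint handle below 0.15 rad), for 0.2 s.
At the end, for the whole second after the job is handed in: Fingers hold the tin by its upright handle (under 0.15 rad, over 2 N), lid fully home, contents in; tin_mid 14 to 27 cm in front of the lens, within 4 cm of its axis sideways and in height; level within 0.17 rad, long side square to the screen within 0.22 rad, still (distance between each of lemon, garlic and tin_mid below 0.09 m and x of lid in the frame of tin between -0.005 and 0.005 m and y of lid in the frame of tin between -0.005 and 0.005 m and z of lid in the frame of tin between 0.063 and 0.0705 m and angle between the z axis of lid and the z axis of tin, either way round below 0.06 rad and value of joint handle below 0.15 rad and contact force between the fingers and handle above 2 N and x of tin_mid in the frame of lens between -0.27 and -0.14 m and y of tin_mid in the frame of lens between -0.04 and 0.04 m and z of tin_mid in the frame of lens between -0.04 and 0.04 m and angle between tin's own z axis and vertical below 0.17 rad and angle between the x axis of tin and the x axis of lens, either way round below 0.22 rad and linear speed of tin below 0.04 m/s); the arm keeps its last pose, push and grip.
It fails at once if the phone or its stand is touched (contact force between any of the arm, the fingers, tin, lid and phone_stand above 1 N).
It fails at once if a glass is shifted by more than 3 cm or tipped (distance of any of glass_a, glass_b from where it was at the start of the episode above 0.03 m or angle between any of glass_a, glass_b's own z axis and vertical above 0.5 rad).
It also fails if it takes over 54 s, if anything falls off the work surface, if the arm or the gripper's body presses on something with over 40 N, if the wrist force passes 120 N, or if a joint passes its speed limit or range.

### The arm

A 6-joint arm with a two-finger parallel gripper is mounted at the origin on a cart in front of the work surface, level with it; the furniture and walls round the work are solid. World frame = base frame: x ahead of the robot, y to its left, z up, the work surface at z = 0. Lengths are in mm, angles in rad, forces in N, time in s.
With the tool pointing down it reaches from about 400 to 925 mm from the base axis. Payload 3.4 kg.
Tool frame: the origin (TCP) lies midway between the tips of the shut fingers; the grasp point (between the pads) lies 19 mm behind it; z points along the fingers, y is the line along which they close (so a half turn about z gives the same grasp; the last joint's range is limited). The gripper opens to 85 mm and grips with 20 to 120 N. Pads are 22 mm wide; open, the fingers measure 114 mm over their backs; the gripper's body (76 mm by 85 mm) begins 54 mm behind the grasp point. The pads swing forward as they close: fully open they stand 13 mm farther back than shut.
Start: joints at [-1.395, 0.307, 1.506, -0, 1.328, -0.073], TCP at [141.564, -557.307, 231.305] pointing down, gripper open.
Joint ranges: [-3.12, 3.12], [-1.05, 2.28], [0.14, 2.33], [-1.42, 4.57], [0.1, 2.73], [-2.68, 2.68]. Speed limits (rad/s): [2.57, 2.57, 3.14, 3.14, 3.14, 3.14].

### API

Orientations are given as a rotation vector (axis times angle).
In Python, from rig import arm gives the robot as it stands. The module is installed in compiled form; this text tells all that it offers.
- The arm moves only by the tool step_arm, never from a script. Its argument "rows" is a list of rows, each an object with "gripper": the opening in per cent of the stroke, from 0 (shut) to 100 (fully open); "delta_pos": the shift along the tool's x, y, z in cm, a list of three; "twist": the turn about the tool's z in degrees. A call has 1 to 8 rows; each row is the pose to reach, as a shift and turn from the pose commanded when the call began, along the tool's axes at that moment; what a row does not reach only later rows make up. A row lasts 1/8 s, in which the tool goes at most 62.5 mm and 10.7 degrees, less where a joint would pass 70% of its speed; a pose out of reach is approached as far as the arm can. A call with a gripper value outside its range is refused whole. The fingers move at their own pace and stop on an object; "force" is the grip in N (left out, the last holds). Time passes only in rows, so rows that repeat a pose let the fingers close. It gives the time, the measured TCP pose, the force, the opening and the grip force at its end, in the units of the state.
- arm.observe(): the state, without advancing time (a new reading comes with each control period).
- arm.get_image(name): name is "scene" or "top"; returns the picture (400x640x3 uint8, red, green, blue); there is no depth.
- arm.calibration(name): a dict with "K" (3x3 intrinsics, pixels), "dist_coeffs" ([k1, k2, p1, p2, k3] as OpenCV has them; the pictures are not rectified), "R" (3x3) and "t" (3): a world point X has camera coordinates R X + t. Camera axes: x right, y down, z forward; pixel columns grow to the right and rows downward; lengths in mm; the calibration is good to about 2 mm. A picture is of the moment at which its call begins. calibration takes no time and is no camera call.
- arm.hand_in(): hands the job in; it is judged then, once.
The state is a dict: "t": time; "joint_positions": joint angles; "joint_vel": joint speeds; "tau": joint torques, N m; "ee_pos": TCP position; "ee_rot": TCP orientation; "force": force on the tool from outside, world axes, zero at the start; "torque": the same for the moment, N m; "gripper_width": finger opening in mm; "finger_force": force on a finger pad.
Only numpy, scipy, OpenCV 4.12 (cv2) and the standard library are available. Lean on these libraries where they do the work, as an engineer would, in place of code of your own. Each camera call takes 0.05 s, during which the arm holds its last target. There are 200 camera calls.

## Working session

There is one attempt and no reset: what is moved stays moved. The work goes in short steps, Python scripts to look and compute and a tool call to move; the robot and the scene stay as the last step left them, time stands still between calls to the robot, and variables do not carry over. Pictures are saved under pics/ and viewed, at most 10 in all, crops included, and the job is handed in when it is done.

Besides the shell and the picture viewer there is one more tool, called after ">>>" as name([rows], argument=value, ...), one row to a line, values as JSON. step_arm: Moves the arm, as the interface text tells. Its arguments: {"type":"object","properties":{"rows":{"type":"array","items":{"type":"object","properties":{"gripper":{"type":"number"},"delta_pos":{"type":"array","items":{"type":"number"}},"twist":{"type":"number"}}}},"force":{"type":"number"}},"required":["rows"]}

```bash
mkdir -p pics
cat > h.py <<'E'
import numpy as np, cv2
from rig import arm
from scipy.spatial.transform import Rotation as R
def snap(n,f):
    im=arm.get_image(n); cv2.imwrite('pics/'+f,im[:,:,::-1]); return im
def ray(n,uv,z):
    c=arm.calibration(n);K,d=np.array(c['K']),np.array(c['dist_coeffs']);Rm,t=np.array(c['R']),np.array(c['t'])
    p=cv2.undistortPoints(np.array(uv,float).reshape(-1,1,2),K,d).reshape(-1,2)
    D=np.c_[p,np.ones(len(p))]@Rm; C=-Rm.T@t
    return C+D*((np.broadcast_to(z,len(p))-C[2])/D[:,2])[:,None]
def proj(n,X):
    c=arm.calibration(n);return cv2.projectPoints(np.array(X,float).reshape(-1,1,3),cv2.Rodrigues(np.array(c['R']))[0],np.array(c['t'],float),np.array(c['K']),np.array(c['dist_coeffs']))[0].reshape(-1,2)
def totool(dw):
    return R.from_rotvec(arm.observe()['ee_rot']).inv().apply(dw)
E
python3 - <<'E'
from h import *
np.set_printoptions(precision=2,suppress=True)
a=snap('scene','s0.png');b=snap('top','t0.png')
for n in('scene','top'):
    c=arm.calibration(n);Rm=np.array(c['R']);print(n,-Rm.T@c['t'],Rm[2],c['K'][0][0])
s=arm.observe();print(s);print(R.from_rotvec(s['ee_rot']).as_matrix())
E
```

```text
scene [380.82 525.02 559.24] [ 0.14 -0.86 -0.49] 366.548286248096
top [ 300.91 -216.72  983.03] [ 0.22 -0.03 -0.97] 446.29054146512254
{'t': 0.1, 'joint_positions': array([-1.4 ,  0.31,  1.51,  0.  ,  1.33, -0.07]), 'joint_vel': array([ 0., -0., -0., -0.,  0., -0.]), 'tau': array([ -0.  , -45.85, -25.26,  -0.  ,   0.01,  -0.  ]), 'ee_pos': array([ 141.44, -556.67,  230.46]), 'ee_rot': array([-3.12, -0.39,  0.  ]), 'force': array([-0.55,  0.88, -0.49]), 'torque': array([ 0.  , -0.03, -0.01]), 'finger_force': 0.0, 'gripper_width': 85.18649051736024}
[[ 0.97  0.25 -0.  ]
 [ 0.25 -0.97  0.  ]
 [ 0.   -0.   -1.  ]]
```

View pics/s0.png

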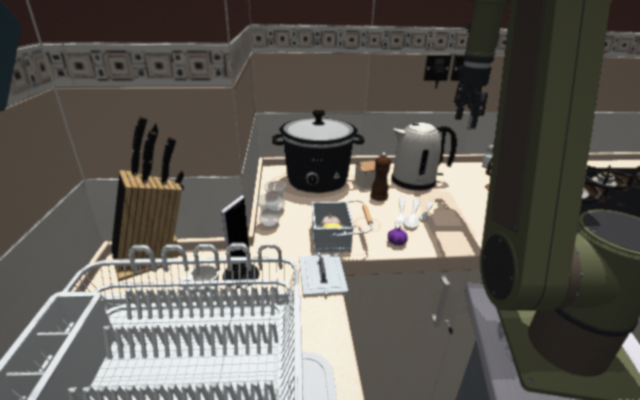

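View pics/t0.png

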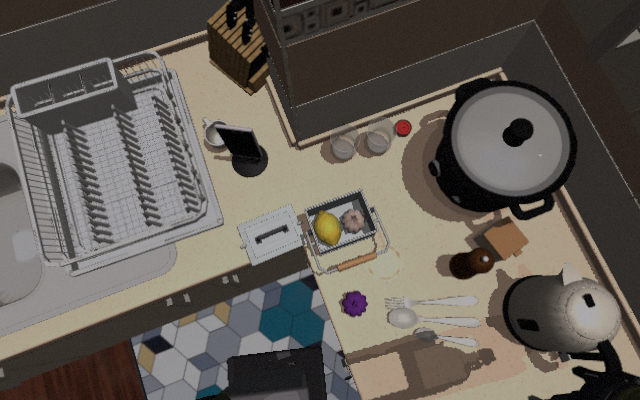

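The top view shows the tin near (343,222) with its handle folded toward (355,260). The lid is near (270,235), the phone near (245,155), and the glasses near (345,145) and (378,135). Next I'll zoom in.

Run:
```python
import cv2
a=cv2.imread('pics/t0.png')[100:290,190:410];cv2.imwrite('pics/c0.png',cv2.resize(a,None,fx=3.5,fy=3.0,interpolation=cv2.INTER_CUBIC)[:600,:770])
```

```text
(no output)
```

View pics/c0.png

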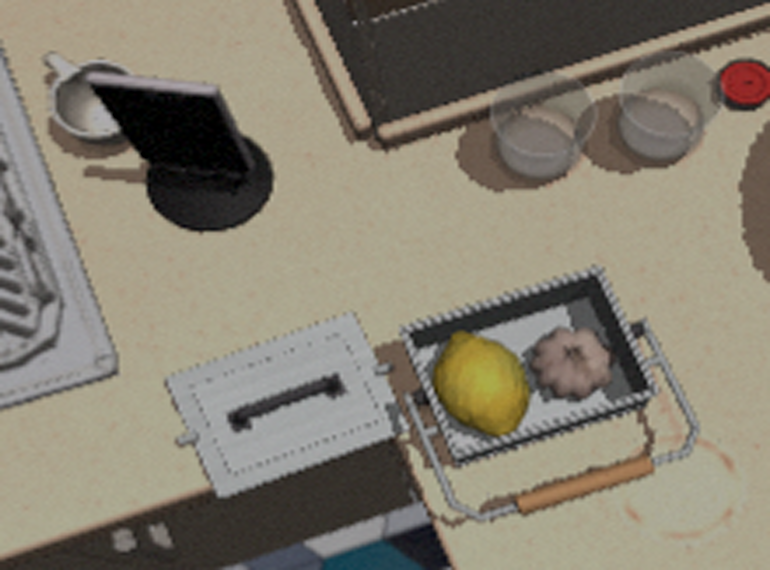

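The crop shows the tin rim corners, lid, grip and phone screen clearly, with the screen facing the camera and the tin side. I'll convert the pixels now.

Run:
```python
from h import *
np.set_printoptions(precision=1,suppress=True)
f=lambda p:np.array(p,float)/[3.5,3.0]+[190,100]
def show(n,p,z):
    X=ray('top',f(p),z);e=np.diff(np.r_[X,X[:1]],axis=0);print(n,X.tolist() if 0 else X[:,:2],'mean',X.mean(0),'len',np.linalg.norm(e,axis=1),'ang',np.degrees(np.arctan2(e[:,1],e[:,0])))
show('tin',[(402,330),(602,268),(657,400),(460,460)],74)
show('lid',[(165,378),(352,315),(405,432),(222,497)],9)
show('strap',[(237,420),(337,383)],30)
show('grip',[(520,503),(653,465)],60+92*np.cos(1.3))
show('studs',[(180,440),(390,369)],7)
show('foot',[(147,180),(273,180),(210,231)],3)
show('phonetop',[(93,75),(217,85)],191)
show('phonebot',[(150,165),(250,175)],43)
show('ga',[(537,165)],0);show('gb',[(657,145)],0)
```

```text
tin [[ 506.5 -193.7]
 [ 537.3 -318. ]
 [ 440.5 -337.9]
 [ 412.6 -218.1]] mean [ 474.2 -266.9   74. ] len [128.   98.8 123.   97. ] ang [ -76.1 -168.4  103.1   14.5]
lid [[ 502.   -39.5]
 [ 536.2 -161.4]
 [ 444.9 -186.1]
 [ 410.7  -68.6]] mean [ 473.4 -113.9    9. ] len [126.7  94.6 122.4  95.9] ang [ -74.3 -164.9  106.2   17.7]
strap [[ 462.1  -85.1]
 [ 482.  -148.6]] mean [ 472.  -116.9   30. ] len [66.6 66.6] ang [-72.6 107.4]
grip [[ 378.8 -249. ]
 [ 395.4 -328. ]] mean [ 387.1 -288.5   84.6] len [80.8 80.8] ang [-78.2 101.8]
studs [[ 455.3  -45.3]
 [ 493.  -181.4]] mean [ 474.2 -113.4    7. ] len [141.2 141.2] ang [-74.5 105.5]
foot [[ 658.9  -37.3]
 [ 649.6 -119.5]
 [ 613.5  -75.3]] mean [640.7 -77.4   3. ] len [82.8 57.1 59.2] ang [-96.4 129.2  40. ]
phonetop [[ 663.   -47.4]
 [ 648.9 -113.5]] mean [655.9 -80.5 191. ] len [67.5 67.5] ang [-102.1   77.9]
phonebot [[ 655.7  -47.2]
 [ 640.9 -109.4]] mean [648.3 -78.3  43. ] len [63.9 63.9] ang [-103.4   76.6]
ga [[ 643.2 -294.1]] mean [ 643.2 -294.1    0. ] len [0.] ang [0.]
gb [[ 650.3 -375.4]] mean [ 650.3 -375.4    0. ] len [0.] ang [0.]
```

Run:
```python
from h import *
np.set_printoptions(precision=1,suppress=True)
im=cv2.imread('pics/t0.png');hsv=cv2.cvtColor(im,cv2.COLOR_BGR2HSV)
g=im.max(2)
def rect(n,m,box,z):
    k=np.zeros(m.shape,np.uint8);x0,y0,x1,y1=box;k[y0:y1,x0:x1]=m[y0:y1,x0:x1]*255
    c=max(cv2.findContours(k,cv2.RETR_EXTERNAL,cv2.CHAIN_APPROX_NONE)[0],key=cv2.contourArea)
    b=cv2.boxPoints(cv2.minAreaRect(c));X=ray('top',b,z);e=np.diff(np.r_[X,X[:1]],axis=0)
    print(n,b.tolist(),X.mean(0),np.linalg.norm(e,axis=1),np.degrees(np.arctan2(e[:,1],e[:,0])))
rect('strap',g<75,(250,222,292,248),30)
rect('plate',(hsv[...,1]<30)&(g>110),(232,200,303,268),9)
rect('woodgrip',(hsv[...,0]<18)&(hsv[...,1]>110)&(g>110),(330,245,382,275),84)
# tin outer: non-worktop colours
rect('tin',(hsv[...,1]<45),(303,185,380,256),74)
# rack edge & scene
for p in [(215,215),(165,60),(190,130)]: print(p,[ray('top',[p],z)[0].tolist() for z in(0,100)])
print('scene px of rack corner cand', ray('scene',[(300,265),(265,250)],100),ray('scene',[(300,265),(265,250)],140))
```

```text
strap [[254.33642578125, 237.49195861816406], [285.2010498046875, 223.91151428222656], [287.781494140625, 229.77613830566406], [256.9168701171875, 243.35658264160156]] [ 472.7 -114.9   30. ] [72.2 14.2 72.  14.1] [ -72.2 -162.1  107.7   18.8]
plate [[232.59759521484375, 226.8343048095703], [292.1005859375, 202.04139709472656], [308.90533447265625, 242.3727569580078], [249.40234375, 267.1656494140625]] [ 475. -112.    9.] [142.2  99.  139.4  97.7] [ -73.1 -163.6  106.3   18.1]
woodgrip [[336.8904724121094, 264.94891357421875], [374.3065490722656, 251.34307861328125], [376.2919616699219, 256.80291748046875], [338.8758850097656, 270.40875244140625]] [ 388.3 -286.7   84. ] [80.5 11.6 80.3 11.6] [ -76.6 -167.8  103.3   13.3]
tin [[303.0, 185.0], [379.0, 185.0], [379.0, 255.0], [303.0, 255.0]] [ 478.2 -266.2   74. ] [160.6 148.1 154.9 148.1] [-96.5 172.   83.5  -5.8]
(215, 215) [[534.5700332805624, 9.708808943201745, 0.0], [510.80012121083297, -13.324611911163288, 100.0]]
(165, 60) [[931.9861737098818, 106.58393757786763, 1.1368683772161603e-13], [867.7883917502959, 73.69572045937878, 100.0]]
(190, 130) [[744.5698130355527, 55.71015063540784, 0.0], [699.4372966094377, 27.9971607663513, 100.0]]
scene px of rack corner cand [[506.1 -21.6 100. ]
 [587.  -54.1 100. ]] [[495.2  26.  140. ]
 [569.1  -3.7 140. ]]
```

Run:
```python
import cv2
a=cv2.imread('pics/s0.png')[160:330,180:400];cv2.imwrite('pics/c1.png',cv2.resize(a,None,fx=3.5,fy=3.5,interpolation=cv2.INTER_CUBIC))
```

```text
(no output)
```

View pics/c1.png

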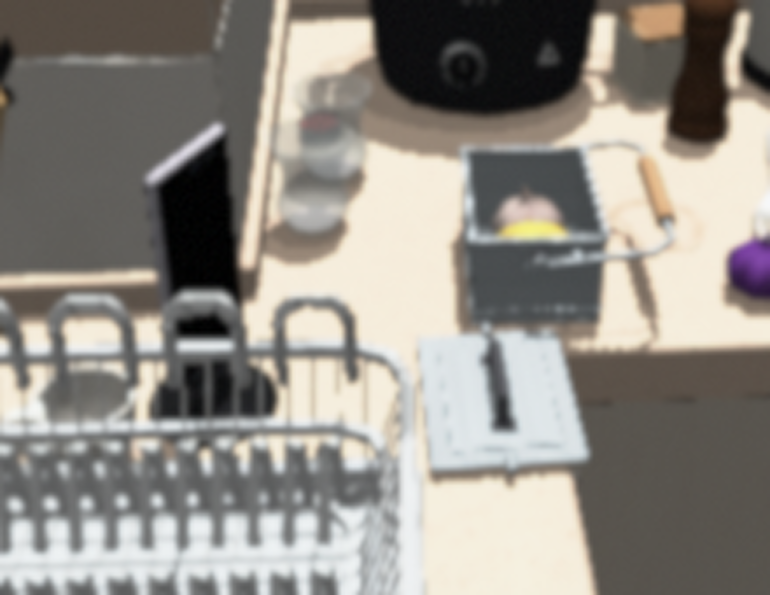

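The scene crop shows the tin rim corners (463,150), (590,148), (603,240) and (468,240). The lid corners are (420,340), (550,330), (588,458) and (432,472), and the rack rim is at about 100 mm. I'll cross-check the estimates and prepare the first move.

Run:
```python
from h import *
np.set_printoptions(precision=1,suppress=True)
f=lambda p:np.array(p,float)/3.5+[180,160]
for n,p,z in[('tin',[(463,150),(590,148),(605,240),(467,240)],74),('lid',[(420,340),(550,330),(588,458),(432,472)],9),('strap',[(488,335),(503,428)],30),('lens/top',[(148,180),(222,127)],191)]:
    X=ray('scene',f(p),z);e=np.diff(np.r_[X,X[:1]],axis=0);print(n,X[:,:2].tolist(),X.mean(0),np.linalg.norm(e,axis=1),np.degrees(np.arctan2(e[:,1],e[:,0])))
s=arm.observe();print('to lid',totool(np.array([473,-114.3,150])-s['ee_pos']),s['ee_pos'])
```

```text
tin [[537.5876194967575, -311.2138678728717], [442.7255920552899, -334.6283511588779], [419.24049819799865, -209.7573372094821], [511.4321882671449, -190.56741514820703]] [ 477.7 -261.5   74. ] [ 97.7 127.1  94.2 123.4] [-166.1  100.7   11.8  -77.8]
lid [[537.367369713331, -158.64835273236497], [451.23411579375994, -187.5977216863347], [411.63943453474604, -66.32950869865886], [502.5086221481339, -36.001800710332304]] [ 475.7 -112.1    9. ] [ 90.9 127.6  95.8 127.5] [-161.4  108.1   18.5  -74.1]
strap [[488.306141896314, -146.7895677870447], [463.7031243281404, -59.427050073021746]] [ 476.  -103.1   30. ] [90.8 90.8] [105.7 -74.3]
lens/top [[663.5409591895957, -40.45132056068394], [645.1048046189811, -106.76581776072146]] [654.3 -73.6 191. ] [68.8 68.8] [-105.5   74.5]
to lid [ 430.3 -347.    81.2] [ 141.4 -556.7  230.5]
```

>>> step_arm([
  {"delta_pos": [43.0, -34.7, 8], "twist": -92.4, "gripper": 60},
  {"delta_pos": [43.0, -34.7, 8], "twist": -92.4, "gripper": 60},
  {"delta_pos": [43.0, -34.7, 8], "twist": -92.4, "gripper": 60},
  {"delta_pos": [43.0, -34.7, 8], "twist": -92.4, "gripper": 60},
  {"delta_pos": [43.0, -34.7, 8], "twist": -92.4, "gripper": 60},
  {"delta_pos": [43.0, -34.7, 8], "twist": -92.4, "gripper": 60},
  {"delta_pos": [43.0, -34.7, 8], "twist": -92.4, "gripper": 60},
  {"delta_pos": [43.0, -34.7, 8], "twist": -92.4, "gripper": 60},
], force=30)

```text
t: 1.1
ee_pos: [439.1, -159.5, 159.3]
ee_rot: [2.008, 2.416, -0.0]
force: [-0.2, 0.3, -0.5]
gripper_width: 51.3
finger_force: 0.0
```

Run:
```python
from h import *
np.set_printoptions(precision=2,suppress=True)
s=arm.observe();print(s['t'],s['ee_pos'],R.from_rotvec(s['ee_rot']).as_matrix(),totool(np.array([473.5,-113.5,50])-s['ee_pos']))
```

```text
1.1 [ 439.11 -159.53  159.31] [[-0.18  0.98  0.  ]
 [ 0.98  0.18 -0.  ]
 [-0.    0.   -1.  ]] [ 38.98  42.24 109.3 ]
```

>>> step_arm([
  {"delta_pos": [3.9, 4.2, 6], "twist": -6.4, "gripper": 60},
  {"delta_pos": [3.9, 4.2, 6], "twist": -6.4, "gripper": 60},
  {"delta_pos": [3.9, 4.2, 6], "twist": -6.4, "gripper": 60},
])

```text
t: 1.48
ee_pos: [471.7, -114.8, 98.5]
ee_rot: [-1.875, -2.517, 0.002]
force: [-0.8, -0.2, -0.2]
gripper_width: 51.2
finger_force: 0.0
```

Run:
```python
from h import *
np.set_printoptions(precision=2,suppress=True)
snap('top','t1.png');a=cv2.imread('pics/t1.png')[180:290,230:400];cv2.imwrite('pics/c2.png',cv2.resize(a,None,fx=4.5,fy=4.5,interpolation=cv2.INTER_CUBIC))
s=arm.observe();M=R.from_rotvec(s['ee_rot']).as_matrix();print(s['t'],s['ee_pos'],np.degrees(np.arctan2(M[1,1],M[0,1])),totool(np.array([473.5,-113.5,15])-s['ee_pos']))
```

```text
1.525 [ 472.1  -115.81   99.46] 16.585287013878443 [ 1.78  2.15 84.45]
```

View pics/c2.png

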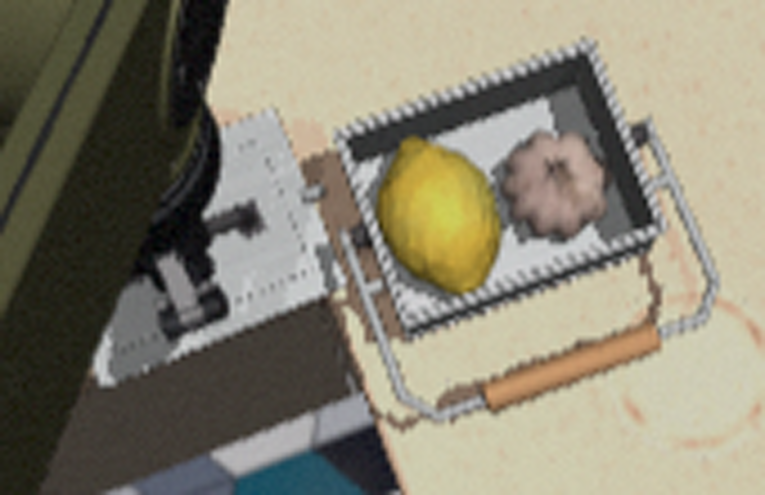

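The open fingers straddle the strap, seen near (205,265) in the crop, and the tin rim is unobstructed. I'll descend and grip.

>>> step_arm([
  {"delta_pos": [0.2, 0.2, 5], "twist": 0, "gripper": 60},
  {"delta_pos": [0.2, 0.2, 8.3], "gripper": 60},
  {"delta_pos": [0.2, 0.2, 8.3], "gripper": 60},
  {"delta_pos": [0.2, 0.2, 8.3], "gripper": 0},
  {"delta_pos": [0.2, 0.2, 8.3], "gripper": 0},
  {"delta_pos": [0.2, 0.2, 8.3], "gripper": 0},
  {"delta_pos": [0.2, 0.2, 8.3], "gripper": 0},
  {"delta_pos": [0.2, 0.2, 8.3], "gripper": 0},
], force=40)

```text
$.rows[1]: bad value
```

Run:
```python
from h import *
np.set_printoptions(precision=2,suppress=True)
s=arm.observe();print(s['ee_pos'],s['gripper_width'],s['finger_force'],s['force'],totool(np.array([475.3,-264.8,115])-s['ee_pos']))
```

```text
[ 472.1  -115.81   99.46] 51.408809750702936 0.0 [ 0.05 -0.53  0.05] [-143.7   -39.48  -15.54]
```

>>> step_arm([
  {"delta_pos": [0.2, 0.2, 5], "twist": 0, "gripper": 60},
  {"delta_pos": [0.2, 0.2, 8.3], "twist": 0, "gripper": 60},
  {"delta_pos": [0.2, 0.2, 8.3], "twist": 0, "gripper": 60},
  {"delta_pos": [0.2, 0.2, 8.3], "twist": 0, "gripper": 0},
  {"delta_pos": [0.2, 0.2, 8.3], "twist": 0, "gripper": 0},
  {"delta_pos": [0.2, 0.2, 8.3], "twist": 0, "gripper": 0},
  {"delta_pos": [0.2, 0.2, 8.3], "twist": 0, "gripper": 0},
  {"delta_pos": [0.2, 0.2, 8.3], "twist": 0, "gripper": 0},
], force=40)

```text
t: 2.52
ee_pos: [475.3, -113.8, 18.4]
ee_rot: [1.875, 2.516, 0.001]
force: [-1.0, -3.0, 5.7]
gripper_width: 7.3
finger_force: 39.1
```

Run:
```python
from h import *
np.set_printoptions(precision=2,suppress=True)
s=arm.observe();print(s['ee_pos'],s['gripper_width'],s['finger_force'],s['force'],totool(np.array([475.3,-264.8,115])-s['ee_pos']))
```

```text
[ 475.33 -113.77   18.38] 7.2853953043125 39.10300612449646 [-1.03 -3.03  5.7 ] [-144.96  -42.99  -96.36]
```

>>> step_arm([
  {"delta_pos": [0, 0, -6], "twist": 0, "gripper": 0},
  {"delta_pos": [0, 0, -10], "twist": 0, "gripper": 0},
  {"delta_pos": [-14.5, -4.3, -10], "twist": 3.3, "gripper": 0},
  {"delta_pos": [-14.5, -4.3, -10], "twist": 3.3, "gripper": 0},
  {"delta_pos": [-14.5, -4.3, -10], "twist": 3.3, "gripper": 0},
  {"delta_pos": [-14.5, -4.3, -10], "twist": 3.3, "gripper": 0},
  {"delta_pos": [-14.5, -4.3, -10], "twist": 3.3, "gripper": 0},
  {"delta_pos": [-14.5, -4.3, -10], "twist": 3.3, "gripper": 0},
])

```text
t: 3.52
ee_pos: [473.9, -262.7, 116.7]
ee_rot: [-1.947, -2.464, -0.0]
force: [-0.5, 0.1, -1.9]
gripper_width: 7.5
finger_force: 39.6
```

Run:
```python
from h import *
np.set_printoptions(precision=2,suppress=True)
snap('top','t2.png');snap('scene','s2.png')
a=cv2.imread('pics/t2.png')[150:270,285:400];b=cv2.imread('pics/s2.png')[140:260,290:400]
z=lambda i:cv2.resize(i,(400,int(400*i.shape[0]/i.shape[1])),interpolation=cv2.INTER_CUBIC)[:417]
A,B=z(a),z(b);h=min(len(A),len(B));cv2.imwrite('pics/c3.png',np.hstack([A[:h],B[:h]]));print(A.shape,B.shape)
s=arm.observe();M=R.from_rotvec(s['ee_rot']).as_matrix();print(s['t'],s['ee_pos'],np.degrees(np.arctan2(M[1,1],M[0,1])),s['gripper_width'],s['force'])
```

```text
(417, 400, 3) (417, 400, 3)
3.625 [ 474.15 -262.95  116.69] 13.385003635982038 7.219294504626779 [ 0.32 -0.52 -1.02]
```

View pics/c3.png

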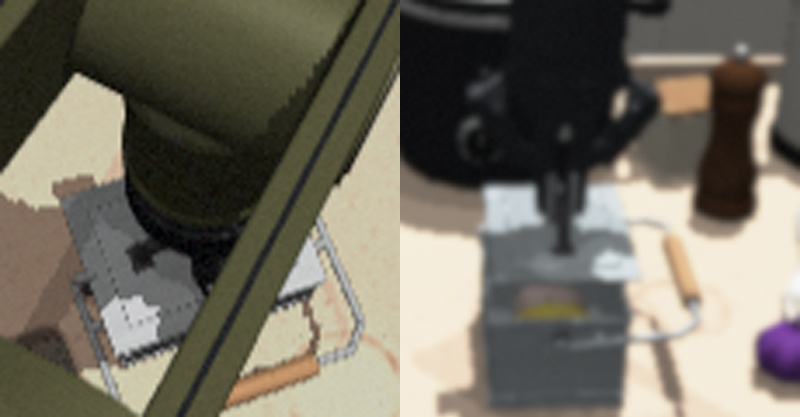

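The lid hangs level over the tin. Its corners in the top panel are (62,190), (118,358) and (325,280), and in the scene panel (482,280), (640,278), (622,183) and (485,185).

Run:
```python
from h import *
np.set_printoptions(precision=1,suppress=True)
t=lambda p:np.array(p,float)/3.478+[285,150]
t1=lambda p:np.array(p,float)/4.5+[230,180]
s=lambda p:(np.array(p,float)-[400,0])/3.636+[290,140]
X=ray('top',t([(62,190),(118,358),(325,280)]),108.5);print('lid top diag mid',X[[0,2]].mean(0),X[:,:2].tolist())
X=ray('scene',s([(482,280),(640,278),(622,183),(485,185)]),108.5);print('lid scene',X.mean(0),X[:,:2].tolist())
X=ray('top',t1([(338,133),(590,42),(660,228),(405,333)]),74);print('tin top',X.mean(0),X[:,:2].tolist())
X=ray('scene',s([(482,320),(632,320)]),74);print('tin scene near',X.mean(0),X[:,:2].tolist())
```

```text
lid top diag mid [ 475.4 -263.6  108.5] [[510.15277098868717, -191.6370919419174], [409.66961317018615, -213.219804833259], [440.68197216882726, -335.5003997078195]]
lid scene [ 475.4 -262.7  108.5] [[513.2026665840846, -186.71913763002317], [414.13813962894005, -210.04355927940924], [438.6334456332513, -339.05247973613564], [535.7444997425966, -314.8518604496892]]
tin top [ 475.7 -265.5   74. ] [[507.3646658503976, -194.3172674732757], [537.4820988681075, -316.09026953827913], [446.27641247307133, -336.4964897547689], [411.5455222810528, -215.0177360746215]]
tin scene near [ 465.6 -202.6   74. ] [[513.9304639272185, -192.5093368629133], [417.2381561444052, -212.64590895924346]]
```

>>> step_arm([
  {"delta_pos": [-0.12, 0.03, 0], "twist": 0, "gripper": 0},
  {"delta_pos": [-0.12, 0.03, 1.2], "twist": 0, "gripper": 0},
  {"delta_pos": [-0.12, 0.03, 2.0], "twist": 0, "gripper": 0},
  {"delta_pos": [-0.12, 0.03, 2.6], "twist": 0, "gripper": 0},
  {"delta_pos": [-0.12, 0.03, 2.6], "twist": 0, "gripper": 0},
])

```text
t: 4.25
ee_pos: [474.4, -265.1, 89.8]
ee_rot: [-1.948, -2.462, 0.0]
force: [0.6, -0.2, -0.7]
gripper_width: 7.2
finger_force: 39.6
```

>>> step_arm([
  {"delta_pos": [0, 0, 0.3], "twist": 0, "gripper": 0},
  {"delta_pos": [0, 0, 0.55], "twist": 0, "gripper": 0},
  {"delta_pos": [0, 0, 0.55], "twist": 0, "gripper": 0},
  {"delta_pos": [0, 0, 0.55], "twist": 0, "gripper": 0},
])

```text
t: 4.75
ee_pos: [475.8, -265.5, 87.2]
ee_rot: [1.948, 2.461, 0.001]
force: [-1.9, 3.1, 10.1]
gripper_width: 7.4
finger_force: 40.9
```

>>> step_arm([
  {"delta_pos": [0.1, 0, 0.2], "twist": 0, "gripper": 0},
  {"delta_pos": [-0.1, 0, 0.2], "twist": 0, "gripper": 0},
  {"delta_pos": [0, 0.1, 0.2], "twist": 0, "gripper": 0},
  {"delta_pos": [0, -0.1, 0.2], "twist": 0, "gripper": 0},
  {"delta_pos": [0, 0, 0.2], "twist": 0, "gripper": 0},
])

```text
t: 5.38
ee_pos: [475.9, -265.5, 87.0]
ee_rot: [1.947, 2.461, 0.001]
force: [-5.9, 4.2, 25.5]
gripper_width: 7.5
finger_force: 42.3
```

Run:
```python
from h import *
np.set_printoptions(precision=1,suppress=True)
snap('top','t3.png');snap('scene','s3.png')
b=cv2.imread('pics/s3.png')[140:260,290:400];a=cv2.imread('pics/t3.png')[180:270,285:400]
cv2.imwrite('pics/c4.png',np.hstack([cv2.resize(x,(400,430),interpolation=cv2.INTER_CUBIC) for x in(a,b)]))
s=arm.observe();print(s['ee_pos'],s['force'],s['torque'])
```

```text
[ 475.9 -265.5   87.1] [-4.9  4.7 23.9] [0.8 0.8 0. ]
```

View pics/c4.png

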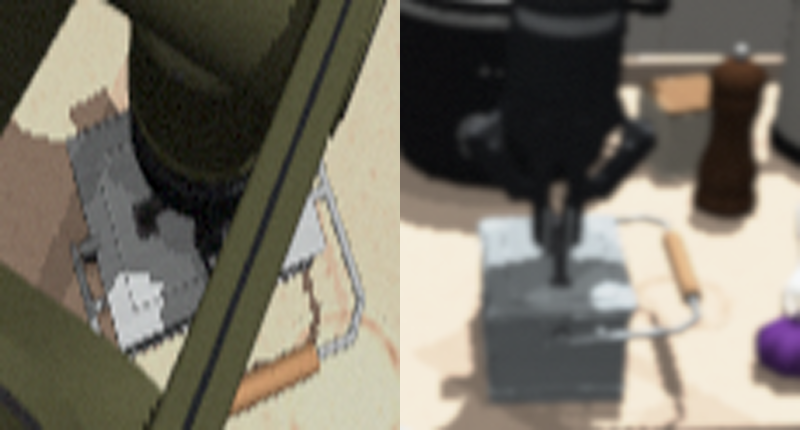

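The lid plate lies flush on the rim, with no gap visible in the scene panel, and the handle is still folded. I'll release and back off, then locate the grip in both views.

>>> step_arm([
  {"delta_pos": [0, 0, -0.6], "twist": 0, "gripper": 0},
  {"delta_pos": [0, 0, -0.6], "twist": 0, "gripper": 40},
  {"delta_pos": [0, 0, -0.6], "twist": 0, "gripper": 40},
  {"delta_pos": [0, 0, -0.6], "twist": 0, "gripper": 40},
  {"delta_pos": [0, 0, -4], "twist": 0, "gripper": 40},
  {"delta_pos": [0, 0, -8], "twist": 0, "gripper": 40},
  {"delta_pos": [0, -9.3, -8], "twist": 0, "gripper": 35},
  {"delta_pos": [0, -9.3, -8], "twist": 0, "gripper": 35},
])

```text
t: 6.48
ee_pos: [382.1, -286.5, 163.2]
ee_rot: [-1.948, -2.463, 0.001]
force: [0.3, 0.2, -0.2]
gripper_width: 30.1
finger_force: 0.0
```

Run:
```python
from h import *
np.set_printoptions(precision=1,suppress=True)
a=snap('scene','s4.png');b=snap('top','t4.png')
im=cv2.imread('pics/s4.png');hsv=cv2.cvtColor(im,cv2.COLOR_BGR2HSV)
def cen(p,box,n):
    h=cv2.cvtColor(cv2.imread(p),cv2.COLOR_BGR2HSV);m=((h[...,0]<18)&(h[...,1]>95)&(h[...,2]>100)).astype(np.uint8)
    k=np.zeros_like(m);x0,y0,x1,y1=box;k[y0:y1,x0:x1]=m[y0:y1,x0:x1];c=max(cv2.findContours(k,0,2)[0],key=cv2.contourArea)
    r=cv2.minAreaRect(c);print(p,r);return r[0]
sc=cen('pics/s0.png',(355,195,385,235),0);tp=cen('pics/t0.png',(330,245,382,275),0);cen('pics/s4.png',(355,195,385,235),0)
for z in(70,75,80,85,90,95):print(z,ray('scene',[sc],z)[0],ray('top',[tp],z)[0])
s=arm.observe();print(s['t'],s['ee_pos'],s['force'],s['gripper_width'])
h1=cv2.imread('pics/s4.png')[140:260,290:400];h2=cv2.imread('pics/t4.png')[160:290,285:400]
cv2.imwrite('pics/c5.png',np.hstack([cv2.resize(x,(400,430),interpolation=cv2.INTER_CUBIC) for x in(h2,h1)]))
```

```text
pics/s0.png ((366.2241516113281, 213.310302734375), (15.227017402648926, 2.0426485538482666), 68.19859313964844)
pics/t0.png ((356.4178466796875, 260.78082275390625), (6.671346187591553, 40.26215744018555), 69.44395446777344)
pics/s4.png ((366.4999694824219, 213.0), (14.862703323364258, 2.2135939598083496), 71.56504821777344)
70 [ 392.4 -293.7   70. ] [ 389.9 -287.4   70. ]
75 [ 392.3 -285.3   75. ] [ 389.4 -287.    75. ]
80 [ 392.2 -277.    80. ] [ 388.9 -286.6   80. ]
85 [ 392.1 -268.6   85. ] [ 388.4 -286.2   85. ]
90 [ 391.9 -260.2   90. ] [ 387.9 -285.8   90. ]
95 [ 391.8 -251.9   95. ] [ 387.4 -285.4   95. ]
6.575 [ 381.  -286.2  162.8] [ 0.7  0.5 -0.5] 29.929952064413076
```

View pics/c5.png

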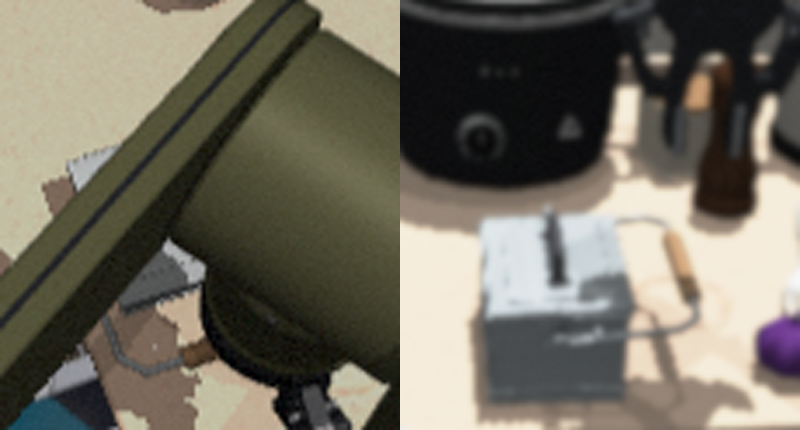

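The lid is flush on the tin and the strap is free. I'll straddle the grip loosely.

>>> step_arm([
  {"delta_pos": [-0.2, 0.7, 0], "twist": 0, "gripper": 35},
  {"delta_pos": [-0.2, 0.7, 5], "twist": 0, "gripper": 35},
  {"delta_pos": [-0.2, 0.7, 9], "twist": 0, "gripper": 35},
  {"delta_pos": [-0.2, 0.7, 10.9], "twist": 0, "gripper": 35},
  {"delta_pos": [-0.2, 0.7, 10.9], "twist": 0, "gripper": 25},
  {"delta_pos": [-0.2, 0.7, 10.9], "twist": 0, "gripper": 25},
  {"delta_pos": [-0.2, 0.7, 10.9], "twist": 0, "gripper": 25},
], force=20)

```text
t: 7.45
ee_pos: [392.5, -287.5, 55.0]
ee_rot: [1.948, 2.463, -0.0]
force: [-0.5, 0.3, 0.4]
gripper_width: 21.6
finger_force: 0.3
```

Run:
```python
from h import *
np.set_printoptions(precision=1,suppress=True)
s=arm.observe();print(s['t'],s['ee_pos'],s['force'],s['gripper_width'],s['finger_force'])
h=92
M=R.from_rotvec(s['ee_rot'])
for th in(1.38,1.2,1.0,.8,.6,.4,.2,0):
    p=np.array([475.9,-264.8,0])+(-h*np.sin(th)+4)*np.array([.973,.231,0])+[0,0,60+h*np.cos(th)-22];print(th,M.inv().apply(p-s['ee_pos'])/10)
```

```text
7.45 [ 392.5 -287.5   55. ] [-0.5  0.3  0.4] 21.592828366511515 0.2713891491293907
1.38 [ 0.3  0.  -0. ]
1.2 [ 0.3  0.5 -1.6]
1.0 [ 0.3  1.3 -3.3]
0.8 [ 0.3  2.4 -4.7]
0.6 [ 0.3  3.8 -5.9]
0.4 [ 0.3  5.5 -6.8]
0.2 [ 0.3  7.2 -7.3]
0 [ 0.3  9.  -7.5]
```

>>> step_arm([
  {"delta_pos": [0, 0.1, -0.6], "twist": 0, "gripper": 24},
  {"delta_pos": [0, 0.3, -1.2], "twist": 0, "gripper": 24},
  {"delta_pos": [0, 0.6, -1.8], "twist": 0, "gripper": 24},
  {"delta_pos": [0, 0.9, -2.5], "twist": 0, "gripper": 24},
  {"delta_pos": [0, 1.3, -3.2], "twist": 0, "gripper": 24},
  {"delta_pos": [0, 1.8, -4.0], "twist": 0, "gripper": 24},
  {"delta_pos": [0, 2.4, -4.7], "twist": 0, "gripper": 24},
  {"delta_pos": [0, 2.4, -4.7], "twist": 0, "gripper": 24},
])

```text
t: 8.45
ee_pos: [415.5, -281.5, 101.8]
ee_rot: [1.948, 2.464, -0.0]
force: [-5.1, -0.2, 1.1]
gripper_width: 20.7
finger_force: 2.3
```

Run:
```python
from h import *
np.set_printoptions(precision=1,suppress=True)
snap('scene','s5.png')
h1=cv2.imread('pics/s5.png')[140:260,290:400]
cv2.imwrite('pics/c6.png',cv2.resize(h1,(550,600),interpolation=cv2.INTER_CUBIC))
s=arm.observe();print(s['t'],s['ee_pos'],s['force'],s['gripper_width'])
```

```text
8.5 [ 415.2 -281.5  101.5] [-4.2 -2.1  0.9] 20.273262582808282
```

View pics/c6.png

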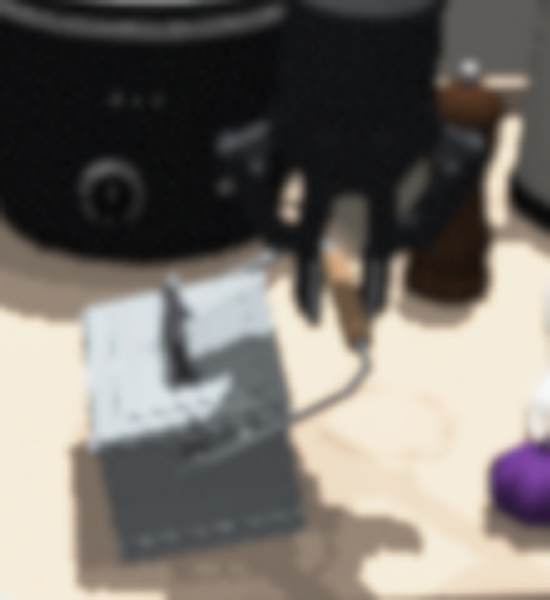

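The tin is being tipped: its bottom right corner is raised from about (313,555) to (300,520), and the handle has turned only a little. I'll ease back so it sits flat again.

>>> step_arm([
  {"delta_pos": [0, -0.3, 0.3], "twist": 0, "gripper": 25},
  {"delta_pos": [0, -0.6, 0.7], "twist": 0, "gripper": 25},
  {"delta_pos": [0, -0.9, 1.1], "twist": 0, "gripper": 25},
  {"delta_pos": [0, -1.2, 1.5], "twist": 0, "gripper": 25},
  {"delta_pos": [0, -1.5, 1.9], "twist": 0, "gripper": 25},
  {"delta_pos": [0, -1.7, 2.2], "twist": 0, "gripper": 25},
  {"delta_pos": [0, -1.7, 2.2], "twist": 0, "gripper": 25},
])

```text
t: 9.38
ee_pos: [397.7, -285.4, 78.6]
ee_rot: [-1.949, -2.462, 0.0]
force: [-4.8, -1.0, 0.2]
gripper_width: 21.4
finger_force: 2.6
```

Run:
```python
from h import *
np.set_printoptions(precision=1,suppress=True)
snap('scene','s6.png')
h1=cv2.imread('pics/s6.png')[140:260,290:400]
cv2.imwrite('pics/c7.png',cv2.resize(h1,(550,600),interpolation=cv2.INTER_CUBIC))
s=arm.observe();print(s['t'],s['ee_pos'],s['force'],s['gripper_width'],s['finger_force'])
```

```text
9.425 [ 397.8 -285.4   78.7] [-4.  -1.5  0.3] 21.57567113522534 2.6265064626932144
```

View pics/c7.png

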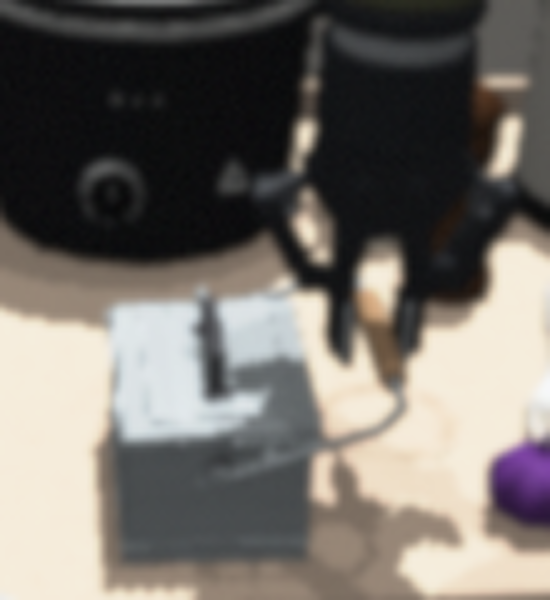

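The tin is nearly flat again, with the bottom edge from (120,560) to (305,555) and the handle at about 1.2 rad. Next I'll test a very light pinch.

>>> step_arm([
  {"delta_pos": [0, -0.5, 0], "twist": 0, "gripper": 20},
  {"delta_pos": [0, -0.5, 0], "twist": 0, "gripper": 18.5},
  {"delta_pos": [0, -0.5, 0], "twist": 0, "gripper": 18.5},
], force=20)

```text
t: 9.8
ee_pos: [394.6, -286.9, 79.4]
ee_rot: [1.949, 2.462, 0.001]
force: [1.9, 0.1, 0.3]
gripper_width: 15.4
finger_force: 0.8
```

>>> step_arm([
  {"delta_pos": [0, 0, 0], "twist": 0, "gripper": 17},
  {"delta_pos": [0, 0, 0], "twist": 0, "gripper": 17},
  {"delta_pos": [0, 0, 0], "twist": 0, "gripper": 17},
], force=20)

```text
t: 10.18
ee_pos: [394.2, -286.8, 79.3]
ee_rot: [1.949, 2.463, 0.001]
force: [3.9, 0.6, -1.7]
gripper_width: 14.7
finger_force: 6.2
```

>>> step_arm([
  {"delta_pos": [0, 0.15, 0], "twist": 0, "gripper": 17.5},
  {"delta_pos": [0, 0.25, -0.3], "twist": 0, "gripper": 17.5},
  {"delta_pos": [0, 0.4, -0.6], "twist": 0, "gripper": 17.5},
  {"delta_pos": [0, 0.6, -0.95], "twist": 0, "gripper": 17.5},
  {"delta_pos": [0, 0.8, -1.3], "twist": 0, "gripper": 17.5},
  {"delta_pos": [0, 0.8, -1.3], "twist": 0, "gripper": 17.5},
], force=20)

```text
t: 10.92
ee_pos: [400.0, -284.4, 92.4]
ee_rot: [-1.947, -2.462, 0.002]
force: [-5.1, -2.8, 1.1]
gripper_width: 15.1
finger_force: 2.7
```

Run:
```python
from h import *
np.set_printoptions(precision=1,suppress=True)
a=snap('scene','s7.png')
h1=cv2.imread('pics/s7.png')[140:260,290:400]
cv2.imwrite('pics/c8.png',cv2.resize(h1,(550,600),interpolation=cv2.INTER_CUBIC))
s=arm.observe();print(s['t'],s['ee_pos'],s['force'],s['gripper_width'],s['finger_force'])
# tin bottom edge: dark face vs worktop, lowest dark row per column
for n in('s4','s6','s7'):
    g=cv2.imread(f'pics/{n}.png').max(2)[225:262,308:356].astype(int)
    cols=range(6,42,5);print(n,[225+int(np.where(g[:,c]<110)[0].max()) for c in cols],[int(np.argmax(-np.diff(g[:18,c])))+225 for c in cols])
```

```text
10.975 [ 400.  -284.4   92.3] [-5.6 -2.1  1.3] 14.694532739627926 2.7064159512519836
s4 [251, 252, 252, 252, 252, 252, 251, 251] [228, 227, 227, 226, 226, 226, 226, 234]
s6 [252, 252, 252, 252, 252, 252, 251, 252] [227, 227, 227, 226, 226, 228, 232, 231]
s7 [252, 252, 251, 252, 251, 251, 251, 251] [227, 227, 226, 226, 225, 225, 225, 229]
```

I've used my ten pictures, so I'll go on with force and numeric readings. The force is mostly radial, so my path is cutting inside the arc. I'll ease outward.

>>> step_arm([
  {"delta_pos": [0, -0.15, 0], "twist": 0, "gripper": 17.5},
  {"delta_pos": [0, -0.3, 0], "twist": 0, "gripper": 17.5},
  {"delta_pos": [0, -0.3, 0], "twist": 0, "gripper": 17.5},
], force=20)

```text
t: 11.35
ee_pos: [398.9, -285.2, 92.3]
ee_rot: [1.949, 2.463, 0.001]
force: [0.4, 0.5, 0.5]
gripper_width: 14.7
finger_force: 0.7
```

>>> step_arm([
  {"delta_pos": [0, 0.1, -0.3], "twist": 0, "gripper": 17.5},
  {"delta_pos": [0, 0.2, -0.6], "twist": 0, "gripper": 17.5},
  {"delta_pos": [0, 0.35, -0.9], "twist": 0, "gripper": 17.5},
  {"delta_pos": [0, 0.35, -0.9], "twist": 0, "gripper": 17.5},
], force=20)

```text
t: 11.85
ee_pos: [402.1, -284.8, 101.6]
ee_rot: [1.949, 2.463, 0.0]
force: [-1.2, -0.4, 0.3]
gripper_width: 14.5
finger_force: 0.7
```

```bash
cat >> h.py <<'E'
def chk(n):
    snap('scene',n+'.png');im=cv2.imread(f'pics/{n}.png');h=cv2.cvtColor(im,cv2.COLOR_BGR2HSV)
    s=arm.observe();print(s['t'],s['ee_pos'],s['force'],s['gripper_width'],s['finger_force'])
    m=((h[...,0]>3)&(h[...,0]<18)&(h[...,1]>110)&(h[...,2]>60)).astype(np.uint8);m[:175]=0;m[240:]=0;m[:,:330]=0;m[:,380:]=0
    for c in cv2.findContours(m,0,2)[0]:
        if cv2.contourArea(c)>8:print(' wood',cv2.boundingRect(c))
    g=im.max(2)[225:262,308:356].astype(int);cols=range(6,42,5)
    print(' bot',[225+int(np.where(g[:,c]<110)[0].max()) for c in cols])
    # near end of rod: grasp point + 42 mm along +tool x, for rod heights above TCP
    M=R.from_rotvec(s['ee_rot']).as_matrix()
    for dz in(0,8,19,30):print(' pred near/mid/far end, rod',dz,'above tcp',proj('scene',[s['ee_pos']+M[:,0]*k+[0,0,dz] for k in(42,0,-42)]).round().tolist())
E
python3 - <<'E'
from h import *
np.set_printoptions(precision=1,suppress=True)
chk('s8')
E
```

```text
11.9 [ 402.1 -284.8  101.5] [-0.  -0.9  0.2] 14.927357075887372 0.6600923230871558
 bot [252, 252, 251, 252, 252, 252, 252, 252]
 pred near/mid/far end, rod 0 above tcp [[366.0, 213.0], [363.0, 204.0], [361.0, 196.0]]
 pred near/mid/far end, rod 8 above tcp [[366.0, 210.0], [363.0, 201.0], [361.0, 193.0]]
 pred near/mid/far end, rod 19 above tcp [[367.0, 206.0], [364.0, 197.0], [361.0, 190.0]]
 pred near/mid/far end, rod 30 above tcp [[367.0, 202.0], [364.0, 194.0], [361.0, 186.0]]
```

Run:
```python
import cv2,numpy as np
for n in('s6','s8'):
    im=cv2.imread(f'pics/{n}.png');h=cv2.cvtColor(im,cv2.COLOR_BGR2HSV)[190:226,354:376]
    print(n);print('\n'.join(str(190+i)+' '+''.join('#' if (p[1]>75 and p[2]>45 and p[0]<20) else ('k' if p[2]<60 else ('s' if p[1]<60 and p[2]<150 else '.')) for p in r) for i,r in enumerate(h)))
```

```text
s6
190 ..skkkkkksssssssskkkkk
191 ..skkkkkss.....sskkkkk
192 ssskkkkss.......skkkkk
193 sskkkkks........skkkkk
194 kkkkkkks........skkkkk
195 kkkkkkss........skkkkk
196 kkkkkkss........skkkkk
197 skkkkkss........skkkkk
198 sskkkk...#.....skkkkkk
199 .skkkk#####....skkkkkk
200 .sskkks#####...skkkkks
201 ..skkks#####...sksskss
202 .sskkss######.sskskkss
203 .sskkss.######.skskkss
204 .skkksss#######kkkkkss
205 .skkksss.######kkkkss.
206 .skkkssss.#####kkkks..
207 .skkkss...#####kkkks..
208 ..skkss...#####.ssks..
209 ..sksss....####.ssss..
210 ..ssss.....#####sss...
211 ...sss.....#####ss....
212 .....s......####......
213 ............####......
214 ............####......
215 ..............sss.....
216 .............ssss.....
217 ..............ss......
218 ......................
219 ......................
220 ......................
221 ......................
222 ......................
223 ......................
224 ......................
225 ......................
s8
190 skkkkkksssssskkkkkkkkk
191 sskkkkss...sskkkkkkkkk
192 .sskkks.....skkkkkkkkk
193 ..skkss##...sskkkkkkkk
194 ..skkss##...sskskkkkkk
195 .sskkss###..sskkkkkkkk
196 .sskkss###..sskkkkkkkk
197 .skkkss####.skkkkkkkkk
198 .skkkss####..kkkkkk##k
199 .sskkss.####.kkkkks..#
200 ..skkss#####.ksskssss.
201 ..skkss######kssssssss
202 ..sssss######sssssssss
203 ...ssss######sss......
204 ....sss.#####ss.......
205 .........####s........
206 .........####.........
207 .........####.........
208 ..........###.........
209 ..........#.s.........
210 ..........ssss........
211 ...........sss........
212 ............s.........
213 ......................
214 ......................
215 ......................
216 ......................
217 ......................
218 ......................
219 ......................
220 ......................
221 ......................
222 ......................
223 ......................
224 sss...................
225 ss....................
```

The tin is flat and the grip is rising, at about θ = 0.97, with low forces. I'll continue along the arc.

>>> step_arm([
  {"delta_pos": [0, 0.4, -0.45], "twist": 0, "gripper": 18.5},
  {"delta_pos": [0, 0.9, -0.9], "twist": 0, "gripper": 18.5},
  {"delta_pos": [0, 1.5, -1.4], "twist": 0, "gripper": 18.5},
  {"delta_pos": [0, 2.2, -1.9], "twist": 0, "gripper": 18.5},
  {"delta_pos": [0, 2.2, -1.9], "twist": 0, "gripper": 18.5},
], force=20)

```text
t: 12.52
ee_pos: [421.7, -279.7, 121.0]
ee_rot: [-1.947, -2.463, 0.004]
force: [-7.1, -1.4, 5.4]
gripper_width: 15.4
finger_force: 3.8
```

```bash
cat >> h.py <<'E'
def chars(n,x0,x1,y0,y1):
    im=cv2.imread(f'pics/{n}.png');h=cv2.cvtColor(im,cv2.COLOR_BGR2HSV)[y0:y1,x0:x1]
    print('\n'.join(str(y0+i)+' '+''.join('#' if (p[1]>75 and p[2]>45 and p[0]<20) else ('k' if p[2]<60 else ('s' if p[1]<60 and p[2]<150 else '.')) for p in r) for i,r in enumerate(h)))
E
python3 - <<'E'
from h import *
np.set_printoptions(precision=1,suppress=True)
chk('s9');chars('s9',346,372,185,212)
E
```

```text
12.575 [ 421.4 -279.7  120.8] [-8.4 -1.5  6.6] 15.854702410710308 3.848596215248108
 bot [252, 251, 251, 250, 249, 248, 247, 261]
 pred near/mid/far end, rod 0 above tcp [[358.0, 206.0], [356.0, 197.0], [354.0, 190.0]]
 pred near/mid/far end, rod 8 above tcp [[359.0, 203.0], [356.0, 195.0], [354.0, 187.0]]
 pred near/mid/far end, rod 19 above tcp [[359.0, 199.0], [356.0, 191.0], [354.0, 183.0]]
 pred near/mid/far end, rod 30 above tcp [[359.0, 195.0], [357.0, 187.0], [354.0, 179.0]]
185 sskkkkss..sssskkkkkkssssss
186 sskkkks.##..sskkkkkkssssss
187 sskkkss####.sskkskksssssss
188 sskkkss####.sskkskksssssss
189 sskkkss#####.skkskksssssss
190 sskkkss#####.sksskksss..s.
191 sskkkss#####.sksskss......
192 sskkkss######skssks.......
193 sskkkss.#####kkskss.......
194 .sskkss.#####kksss.......#
195 ..sssss.#####.ksss.......#
196 ....sss.######sss.......s#
197 .....sss######ss..........
198 .........####.s..........s
199 .........#####...........s
200 ..........####...........s
201 ..........####............
202 ..........###.............
203 ............sss...........
204 ..........sssss...........
205 ...........sss............
206 .............s............
207 ..........................
208 ..........................
209 ..........................
210 ..........................
211 ..........................
```

>>> step_arm([
  {"delta_pos": [0, -0.3, -0.2], "twist": 0, "gripper": 19.5},
  {"delta_pos": [0, -0.5, -0.4], "twist": 0, "gripper": 19.5},
  {"delta_pos": [0, -0.5, -0.4], "twist": 0, "gripper": 19.5},
], force=20)

```text
t: 12.95
ee_pos: [418.5, -280.8, 124.5]
ee_rot: [1.949, 2.463, 0.0]
force: [-1.7, -0.7, 2.1]
gripper_width: 16.7
finger_force: 1.4
```

Run:
```python
from h import *
np.set_printoptions(precision=1,suppress=True)
chk('s10');chars('s10',346,372,185,212)
```

```text
13.0 [ 418.5 -280.8  124.4] [-3.6 -1.2  1.2] 16.99784052290384 1.3918007165193558
 bot [252, 252, 251, 252, 252, 252, 252, 261]
 pred near/mid/far end, rod 0 above tcp [[360.0, 205.0], [357.0, 196.0], [355.0, 188.0]]
 pred near/mid/far end, rod 8 above tcp [[360.0, 202.0], [357.0, 193.0], [355.0, 186.0]]
 pred near/mid/far end, rod 19 above tcp [[360.0, 198.0], [358.0, 189.0], [355.0, 182.0]]
 pred near/mid/far end, rod 30 above tcp [[361.0, 194.0], [358.0, 185.0], [356.0, 178.0]]
185 ssskkkkss.#.ssskksskkkssss
186 ssskkkks.###.sskksskksssss
187 ssskkkks.####sskkskkksssss
188 ssskkkks.####.skkskkksssss
189 ssskkkks######.kkskkssssss
190 ssskkkss######.kkskksss.s.
191 ssskkkss#######kkkkks.....
192 sssskkss.######kkkkss.....
193 ...sskss.######kksss......
194 ....ssss.######ksss.......
195 .....ssss######sss.......#
196 ......sss.#####ss.......s.
197 .........s#####s..........
198 ...........####..........s
199 ...........####..........s
200 ...........####..........s
201 ............####..........
202 ............#.s...........
203 .............sss..........
204 .............sss..........
205 ..............ss..........
206 ..........................
207 ..........................
208 ..........................
209 ..........................
210 ..........................
211 ..........................
```

>>> step_arm([
  {"delta_pos": [0, -0.1, 0], "twist": 0, "gripper": 26},
  {"delta_pos": [0, -0.1, 0.5], "twist": 0, "gripper": 26},
  {"delta_pos": [0, 0, 1.0], "twist": 0, "gripper": 26},
  {"delta_pos": [0, 0.5, 0.6], "twist": 0, "gripper": 26},
  {"delta_pos": [0, 1.1, 0.1], "twist": 0, "gripper": 26},
  {"delta_pos": [0, 1.7, -0.4], "twist": 0, "gripper": 26},
  {"delta_pos": [0, 1.7, -0.4], "twist": 0, "gripper": 26},
], force=20)

```text
t: 13.88
ee_pos: [436.5, -277.4, 129.1]
ee_rot: [1.947, 2.462, 0.0]
force: [0.4, -0.8, -1.2]
gripper_width: 21.7
finger_force: 0.0
```

Run:
```python
from h import *
np.set_printoptions(precision=1,suppress=True)
chk('s11');chars('s11',340,372,178,212)
```

```text
13.925 [ 436.1 -277.3  128.8] [-0.4  0.5  0.2] 22.49434634208628 0.0
 bot [252, 252, 251, 252, 252, 252, 261, 261]
 pred near/mid/far end, rod 0 above tcp [[352.0, 203.0], [350.0, 195.0], [348.0, 187.0]]
 pred near/mid/far end, rod 8 above tcp [[353.0, 200.0], [350.0, 192.0], [348.0, 184.0]]
 pred near/mid/far end, rod 19 above tcp [[353.0, 196.0], [351.0, 188.0], [348.0, 180.0]]
 pred near/mid/far end, rod 30 above tcp [[353.0, 192.0], [351.0, 184.0], [349.0, 176.0]]
178 kkkkkks........skkkkkkkkkkkkkkss
179 kkkkkkss.......skkkkkkkkkkkkssss
180 kkkkkkss......sskkkkkkkkssssssss
181 kkkkkkss.....ssskkkkkkssssssssss
182 kkkkks.#####..skkkkkksssssssssss
183 kkkkss.######.skkkkkksssssssssss
184 kkkkss.######.skkskkksssssssssss
185 kkkkss.#######.kkskkksssssssssss
186 kkkksss#######.kkskkksssssssssss
187 kkkksss#######.kkskkssssssssssss
188 kkkksss.######.kkskkssssssssssss
189 kkkksss.#######kkskkssssssssssss
190 kkkkssss.######kkkkkssssssss..s.
191 skkkssss.######kssssss..........
192 sskkssss..#####sssss............
193 sssssss...#####sss..............
194 sssssss....####.s...............
195 .sssss.....####.s...............
196 ..ss.......####...............s.
197 ...........####.................
198 .............sss...............s
199 ...........sssss...............s
200 ............sss................s
201 ..............s.................
202 ................................
203 ................................
204 ................................
205 .....ss.........................
206 .....sss........................
207 ....sssss.......................
208 ....sssss.......................
209 ....ssssss......................
210 .....ssssss.....................
211 ......sssssss...................
```

>>> step_arm([
  {"delta_pos": [0, 0.6, -0.4], "twist": 0, "gripper": 26},
  {"delta_pos": [0, 1.3, -0.7], "twist": 0, "gripper": 26},
  {"delta_pos": [0, 2.1, -0.9], "twist": 0, "gripper": 26},
  {"delta_pos": [0, 2.9, -1.0], "twist": 0, "gripper": 26},
  {"delta_pos": [0, 3.6, -0.9], "twist": 0, "gripper": 26},
  {"delta_pos": [0, 4.2, -0.8], "twist": 0, "gripper": 26},
  {"delta_pos": [0, 4.2, -0.8], "twist": 0, "gripper": 26},
], force=20)

```text
t: 14.8
ee_pos: [476.4, -266.9, 135.8]
ee_rot: [-1.949, -2.464, -0.001]
force: [0.7, 0.0, -0.4]
gripper_width: 22.3
finger_force: 0.0
```

Run:
```python
from h import *
np.set_printoptions(precision=1,suppress=True)
chk('s12');chars('s12',322,355,175,200)
```

```text
14.85 [ 476.1 -267.   135.9] [ 0.6  1.3 -1.4] 22.168100208701738 0.0
 bot [252, 252, 252, 252, 252, 251, 251, 251]
 pred near/mid/far end, rod 0 above tcp [[335.0, 201.0], [334.0, 192.0], [332.0, 185.0]]
 pred near/mid/far end, rod 8 above tcp [[335.0, 198.0], [334.0, 189.0], [332.0, 182.0]]
 pred near/mid/far end, rod 19 above tcp [[336.0, 194.0], [334.0, 185.0], [332.0, 178.0]]
 pred near/mid/far end, rod 30 above tcp [[336.0, 189.0], [334.0, 181.0], [333.0, 174.0]]
175 kkkkkkkkkssssssskkkkkkkkkkkkkss..
176 kkkkkkkkss..sssskkkkkkkkkkssss...
177 kkkkkkkkss..##sskkkkkkkkssss.....
178 kkkkkkkk#######skkkkkkkks........
179 kkkkkkkk########kkkkkkkks........
180 kkkkkkkk########kkkkkkkkss......s
181 kkkkkssk.#######kkskkkkss......ss
182 kkkkkssks#######kkskkkkss......ss
183 kkkkkssks#######kkskkkkss......ss
184 kkkkkssks.######kkskkkssss......s
185 kkkkksssss######kkskkkssss......s
186 kkkkksssss######kkskkkssss.......
187 kkkkksssss######.kskksssss.......
188 kkkkksssss######.kkkksssss.......
189 kkkkksssss######.sskkssss........
190 kkkkksssss#######sssssss.........
191 kkkkksssss.######sssssss.........
192 kssssssssss######ssssss..........
193 sssssssssss.##...ssss............
194 sssssssssss.#ssss.ss.............
195 sssssssssss..ssssss..............
196 sssssssssssssssssss..............
197 ssssssssssssssssss...............
198 sss..sssssssssssss...............
199 .....ssssssssssss................
```

The grip is nearly upright and the tin is flat. I'll nudge it to the stop, then close.

>>> step_arm([
  {"delta_pos": [0, 0.3, 0], "twist": 0, "gripper": 26},
  {"delta_pos": [0, 0.4, 0], "twist": 0, "gripper": 26},
  {"delta_pos": [0, 0.4, 0], "twist": 0, "gripper": 26},
  {"delta_pos": [0, 0.4, 0], "twist": 0, "gripper": 26},
], force=20)

```text
t: 15.35
ee_pos: [479.6, -266.3, 136.2]
ee_rot: [1.949, 2.464, 0.0]
force: [-0.2, 0.7, 0.4]
gripper_width: 22.3
finger_force: 0.1
```

Run:
```python
from h import *
np.set_printoptions(precision=1,suppress=True)
chk('s13');chars('s13',322,350,178,197)
print(arm.observe()['torque'])
```

```text
15.4 [ 479.6 -266.2  136.2] [ 0.5  0.7 -0. ] 22.265292670406676 0.14108160976320505
 bot [252, 253, 252, 252, 252, 251, 251, 251]
 pred near/mid/far end, rod 0 above tcp [[334.0, 201.0], [332.0, 192.0], [331.0, 184.0]]
 pred near/mid/far end, rod 8 above tcp [[334.0, 198.0], [332.0, 189.0], [331.0, 182.0]]
 pred near/mid/far end, rod 19 above tcp [[334.0, 193.0], [333.0, 185.0], [331.0, 178.0]]
 pred near/mid/far end, rod 30 above tcp [[334.0, 189.0], [333.0, 181.0], [331.0, 174.0]]
178 kkkkkkk#######kkkkkkkkkks...
179 kkkkkkk########kkkkkkkkks...
180 kkkkkkk########kkskkkkkkss..
181 kkkkskk########kkskkkkkss...
182 kkkkskk########kkskkkkkss...
183 kkkkskks#######kkskkkkkss...
184 kkkkskkk.######kkskkkkksss..
185 kkkkskkks######kkkkkkkssss..
186 kkkkskkks######kkkkkksssss..
187 kkkkskkss######ssskkssssss..
188 kkkkskkss.#####ssskkssssss..
189 kkkkskkss.#####.sskksssss...
190 kkkkskkss.#####.sssssssss...
191 kkkssksss.######ssssssss....
192 ksssssssss######sssssss.....
193 ssssssssss.##...sssss.......
194 ssssssssss..sssssss.........
195 sssssssssss.ssssss..........
196 ssssssssssssssssss..........
[0.  0.1 0. ]
```

>>> step_arm([
  {"delta_pos": [0, 0.2, 0], "twist": 0, "gripper": 26},
  {"delta_pos": [0, 0.35, 0], "twist": 0, "gripper": 26},
  {"delta_pos": [0, 0.35, 0], "twist": 0, "gripper": 26},
], force=20)

```text
t: 15.78
ee_pos: [482.7, -265.5, 136.2]
ee_rot: [-1.949, -2.464, 0.001]
force: [-1.8, -1.1, 1.6]
gripper_width: 22.2
finger_force: 1.4
```

>>> step_arm([
  {"delta_pos": [0, 0.2, 0], "twist": 0, "gripper": 26},
  {"delta_pos": [0, 0.2, 0], "twist": 0, "gripper": 26},
  {"delta_pos": [0, 0.2, 0], "twist": 0, "gripper": 26},
], force=20)

```text
t: 16.15
ee_pos: [485.0, -265.0, 136.2]
ee_rot: [-1.949, -2.464, 0.0]
force: [-3.8, -0.6, 2.8]
gripper_width: 22.1
finger_force: 1.4
```

Run:
```python
from h import *
np.set_printoptions(precision=1,suppress=True)
chk('s14')
```

```text
16.2 [ 484.9 -265.   136.2] [-2.5  0.1  2.9] 22.125565232933766 1.4476418495178223
 bot [252, 252, 252, 252, 251, 251, 251, 250]
 pred near/mid/far end, rod 0 above tcp [[331.0, 201.0], [330.0, 192.0], [329.0, 185.0]]
 pred near/mid/far end, rod 8 above tcp [[332.0, 198.0], [330.0, 189.0], [329.0, 182.0]]
 pred near/mid/far end, rod 19 above tcp [[332.0, 194.0], [330.0, 185.0], [329.0, 178.0]]
 pred near/mid/far end, rod 30 above tcp [[332.0, 189.0], [330.0, 181.0], [329.0, 174.0]]
```

The stop is reached at about 479 mm. I'll centre on the rod, pause, then close firmly.

>>> step_arm([
  {"delta_pos": [0, -0.55, 0.2], "twist": 0, "gripper": 26},
  {"delta_pos": [0, -0.55, 0.2], "twist": 0, "gripper": 26},
  {"delta_pos": [0, -0.55, 0.2], "twist": 0, "gripper": 26},
  {"delta_pos": [0, -0.55, 0.2], "twist": 0, "gripper": 10},
  {"delta_pos": [0, -0.55, 0.2], "twist": 0, "gripper": 0},
  {"delta_pos": [0, -0.55, 0.2], "twist": 0, "gripper": 0},
  {"delta_pos": [0, -0.55, 0.2], "twist": 0, "gripper": 0},
  {"delta_pos": [0, -0.55, 0.2], "twist": 0, "gripper": 0},
], force=80)

```text
t: 17.2
ee_pos: [479.5, -266.4, 134.3]
ee_rot: [1.949, 2.464, -0.001]
force: [-2.6, -0.7, 3.1]
gripper_width: 12.8
finger_force: 78.0
```

Run:
```python
from h import *
np.set_printoptions(precision=1,suppress=True)
chk('s15');chars('s15',318,350,178,200)
```

```text
17.25 [ 479.5 -266.4  134.3] [-3.1 -1.2  2.6] 12.712248018378842 78.02052140235901
 bot [252, 252, 252, 252, 252, 251, 251, 251]
 pred near/mid/far end, rod 0 above tcp [[334.0, 201.0], [332.0, 193.0], [331.0, 185.0]]
 pred near/mid/far end, rod 8 above tcp [[334.0, 198.0], [332.0, 190.0], [331.0, 182.0]]
 pred near/mid/far end, rod 19 above tcp [[334.0, 194.0], [333.0, 186.0], [331.0, 178.0]]
 pred near/mid/far end, rod 30 above tcp [[334.0, 190.0], [333.0, 182.0], [331.0, 174.0]]
178 kkkkkkkkkkk######kkkkkkkkkkkss..
179 kkkkkkkkkkk######kkkkkkkkkkks...
180 kkkkkkkkkkk.#####kkkkkkkkkkkss..
181 kkkkkkkkkkss#####.kkkkkkkkkss...
182 kkkkkkkkkkss#####.kskkkkkkkss...
183 kkkkkkkkkkss#####.kskkkkkkkss...
184 kkkkkkkkkkss#####skskkkkkkksss..
185 kkkkkkkkkkss#####.kskkkkkkssss..
186 kkkkkkkkkkss#####.skkkkkksssss..
187 kkkkkkkkkkss#####.skkkksssssss..
188 kkkkkkkkkkss#####.sskkksssssss..
189 kkkkkkkkkkss######sskksssssss...
190 kkkkkkkkkkss######sskksssssss...
191 kkkkkkkkksss######.sssssssss....
192 kkkkksssssss######.ssssssss.....
193 ssssssssssss.##....sssss........
194 sssssssssssss.ssss.sss..........
195 sssssssssssssssssssss...........
196 ssssssssssssssssssss............
197 ssssssssssssssssssss............
198 sssssss.ssssssssssss............
199 ........sssssssssss.............
```

>>> step_arm([
  {"delta_pos": [0, 0, -1], "twist": 0, "gripper": 0},
  {"delta_pos": [0, 0, -2.5], "twist": 0, "gripper": 0},
  {"delta_pos": [0, 0, -5], "twist": 0, "gripper": 0},
  {"delta_pos": [0, 0, -8], "twist": 0, "gripper": 0},
  {"delta_pos": [0, 0, -11], "twist": 0, "gripper": 0},
  {"delta_pos": [0, 0, -14], "twist": 0, "gripper": 0},
  {"delta_pos": [0, 0, -15.5], "twist": 0, "gripper": 0},
  {"delta_pos": [0, 0, -15.5], "twist": 0, "gripper": 0},
], force=80)

```text
t: 18.25
ee_pos: [480.3, -266.3, 290.2]
ee_rot: [1.948, 2.462, 0.001]
force: [-0.5, 0.4, -7.2]
gripper_width: 12.4
finger_force: 78.3
```

>>> step_arm([
  {"delta_pos": [2, 0.3, 0], "twist": 2, "gripper": 0},
  {"delta_pos": [5, 0.8, 0], "twist": 6, "gripper": 0},
  {"delta_pos": [9, 1.4, 0], "twist": 11, "gripper": 0},
  {"delta_pos": [13.5, 2.1, 0], "twist": 16, "gripper": 0},
  {"delta_pos": [17.5, 2.6, 0], "twist": 21, "gripper": 0},
  {"delta_pos": [20.5, 3.1, 0], "twist": 24, "gripper": 0},
  {"delta_pos": [22.3, 3.4, 0], "twist": 26, "gripper": 0},
  {"delta_pos": [23.2, 3.5, 0], "twist": 26.7, "gripper": 0},
])

```text
t: 19.25
ee_pos: [459.2, -31.1, 287.7]
ee_rot: [-2.462, -1.947, 0.003]
force: [-0.5, -0.5, -8.1]
gripper_width: 12.2
finger_force: 78.3
```

>>> step_arm([
  {"delta_pos": [0, 0, 0], "twist": 0, "gripper": 0},
  {"delta_pos": [0, 0, 0], "twist": 0, "gripper": 0},
  {"delta_pos": [0, 0, 0], "twist": 0, "gripper": 0},
  {"delta_pos": [0, 0, 0], "twist": 0, "gripper": 0},
  {"delta_pos": [0, 0, 0], "twist": 0, "gripper": 0},
])

```text
t: 19.88
ee_pos: [460.4, -32.7, 289.2]
ee_rot: [2.466, 1.946, 0.0]
force: [0.4, 0.6, -7.4]
gripper_width: 12.3
finger_force: 78.3
```

Run:
```python
from h import *
np.set_printoptions(precision=1,suppress=True)
im=snap('scene','s16.png');s=arm.observe();M=R.from_rotvec(s['ee_rot']).as_matrix()
print(s['t'],s['ee_pos'],np.degrees(np.arctan2(M[1,1],M[0,1])),s['force'],s['finger_force'],s['gripper_width'])
# predicted tin box if level under the TCP
c=s['ee_pos']+[0,0,18];X=[c+M[:,1]*a*46.5+M[:,0]*62.5+[0,0,-z] for a,z in((1,78),(-1,78),(-1,152),(1,152))]
p=proj('scene',X);print(p.round(1).tolist())
g=im.max(2)
x0,y0=(p.min(0)-12).astype(int);x1,y1=(p.max(0)+14).astype(int)
print(x0,y0);print('\n'.join(str(y)+' '+''.join('%x'%(v//16) for v in g[y,x0:x1]) for y in range(y0,y1,2)))
```

```text
19.925 [460.4 -32.6 289.2] -13.423297028414538 [-0.2  0.3 -7. ] 78.26791405677795 12.549553147059955
[[286.4, 218.4], [337.9, 231.6], [335.9, 267.7], [287.4, 253.5]]
274 206
206 999abcccccefffffffffffeca88888876569bcbaaaa9632234566679acddddddddddddeeeddde
208 8899aaa99befffffffffec97666666665557887766654222356666789bcdddddddddddddcccde
210 8888887779ceffffffec976666666666555566666665322245666666678abddddddddddccdddd
212 666777778befffffed976666667666665555666665432222356666666789bcdccccddcccddddd
214 88888899bdeffffeca87666667777776555566665433222233567777778899988899abddddddc
216 a99999bdeffffedcba87666666666666555566666555554445777888888888888877889bcddc9
218 bbbbbceffffedba87766666666666666555566666666666777777778888888887777888889875
220 ccccdeffffeb87666667766666666666555666666666666666666677777777777777887776544
222 baaacefffffec8555556666666667776555566776666666666666666666666666777777654444
224 9878adeffffec8555555555555566666554566666777777777666666666666666666665544444
226 7778bdfffffed8555555555555555555554555556667777777777777776667666666554444444
228 889cefffffffd9555555
[... 1489 characters left out ...]
fffffffffffeeedcba98765555554444555555555555
266 feddb856acdeffffec9acdeefffffffffffffffffffffffffffeeedcba9876665555555555555
268 fedeeb89cddefffffecbcddeffffffffffffffffffffffffffffffffffeeeddb8655555555555
270 fedefeeefedefffffffecccddefffffffffffffffffffffffffffffffffffffea755555555555
272 feeffffffedeffffffecbccddefffffffffffffffffffffffffffffffffffffec865555555555
274 fffffffffedefffffedcbccddeffffffffffffffffffffffffffffffffffffffd965555555555
276 fffffffffedefffffeccccccceffffffffffffffffffffffffffffffffffffffeb75555555555
278 ffeeeffffedeffffedcbabccceefffffffffffffffffffffffffffffffffffffed96555555555
280 edccdefffedefffedcbabbccdeeffffffffffffffffffffffffffffffffffffffda6555555555
```

The tin's predicted and observed bottom corners match within a pixel at (287,253) and (336,267). So it is level, square to the screen and about 19 cm from the lens.

```bash
python3 -c "
from rig import arm
print(arm.hand_in())"
```

```text
the job is handed in; nothing more can be done
None
```

I handed the job in with the lid home, the handle locked upright and the tin held level about 19 cm in front of the lens; by estimate it sits about 1 cm above lens height, and I wasn't shown a verdict.

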